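# Hold a spring clip open round the panel's edge

### The arm

A 6-joint arm with a two-finger parallel gripper is mounted at the origin on a cart in front of the work surface, level with it; the furniture and walls round the work are solid. World frame = base frame: x ahead of the robot, y to its left, z up, the work surface at z = 0. Lengths are in m, angles in rad, forces in N, time in s.
With the tool pointing down it reaches from about 0.35 to 0.925 m from the base axis. Payload 6.4 kg.
Tool frame: the origin (TCP) lies on the centre line of the jaws, within the pads' length; the fingertips stand env.tcp_to_tips ahead of it and the grasp point (between the pads) lies 5 mm behind it (env.tcp_to_tips is the distance from the TCP to the fingertips, in m); z points along the fingers, y is the line along which they close (so a half turn about z gives the same grasp; the last joint's range is limited). The gripper opens to 94 mm and grips with 3 to 60 N. Pads are 16 mm wide; open, the fingers measure 119 mm over their backs; the gripper's body (75 mm by 177 mm) begins 78 mm behind the grasp point.
Start: joints at [-1.314, 0.245, 1.558, -0, 1.339, -0.174], TCP at [0.271, -0.591, 0.219] pointing down, gripper open.
Joint ranges: [-3.13, 3.13], [-1.02, 2.26], [0.13, 2.54], [-0.95, 4.09], [0.21, 2.88], [-2.74, 2.74]. Speed limits (rad/s): [2.57, 2.57, 3.14, 3.14, 3.14, 3.14].

### API

Orientations are given as a 3x3 rotation matrix whose columns are the frame's x, y, z axes.
In Python, from cell import env gives the robot as it stands.
- The arm moves only by the tool play_rows, never from a script. Its argument "rows" is a list of rows, each an object of numbers: "gripper": the opening, from 0 (shut) to 1 (fully open); "dx", "dy", "dz": the shift along the world's x, y, z in cm; "rx", "ry", "rz": the turn, a rotation vector about the world's x, y, z in degrees. A call has 1 to 12 rows; each row is the pose to reach, as a shift and turn from the pose commanded when the call began; what a row does not reach only later rows make up. A row lasts 1/10 s, in which the tool goes at most 50 mm and 8.59 degrees, less where a joint would pass 70% of its speed; a pose out of reach is approached as far as the arm can. A call with a gripper value outside its range is refused whole. The fingers move at their own pace and stop on an object; "force" is the grip in N (left out, the last holds). Time passes only in rows, so rows that repeat a pose let the fingers close. It gives the time, the measured TCP pose, the force, the opening and the grip force at its end, in the units of the state.
- env.get_obs(): the state, without advancing time (a new reading comes with each control period).
- env.grab_frame(name): name is "side" or "top" or "wrist"; returns a dict with "color" (420x560x3 uint8, red, green, blue), "fovy" (degrees; the focal length in pixels is half the picture's height over the tangent of half this angle, whatever the lens; pixels are square), "cx", "cy" (the principal point, pixels), "pose" (4x4, takes a point from camera to world coordinates). Camera axes: x right, y down, z forward; pixel columns grow to the right and rows downward; lengths in m; the calibration is good to about 2 mm. A picture is of the moment at which its call begins. There is no depth.
- env.hand_in(): hands the job in; it is judged then, once.
The state is a dict: "t": time; "joints": joint angles; "qd": joint speeds; "tau": joint torques, N m; "eef_pos": TCP position; "orientation": TCP orientation; "contact_force": force on the tool from outside, world axes, zero at the start; "moment": the same for the moment, N m; "finger_gap": opening from 0.0 (shut) to 1.0 (fully open); "finger_force": force on a finger pad.
Only numpy, scipy, OpenCV 4.12 (cv2) and the standard library are available. Lean on these libraries where they do the work, as an engineer would, in place of code of your own. Each camera call takes 0.05 s, during which the arm holds its last target. There are 200 camera calls.

### The job

Plug the plywood panel's square foot fully home into the blue socket block, with one upright edge of the panel towards the robot and the sheet square with the block, and let go of it. Then squeeze the orange handles of the spring clip so that its jaws spread wide, lift it, and bring it level around the middle of the panel's near upright edge, a jaw on each side and neither touching the panel, so that I can slip a facing strip in. Finish holding the clip there, still squeezed wide open and in the air; do not knock the panel or push the other things about.

Things in the scene. Friction and masses are not known exactly. Their poses are not given: they have to be found in the camera images.
- socket: blue square socket block, 84 x 84 mm, 35 mm high, fixed to the bench; origin at the centre of its underside, z up, -x towards the robot (within about 20 degrees). Square hole in the middle of the top, 39 mm wide, 27 mm deep, sides parallel to x and y.
- socket_hole0 (a point): centre of the mouth of the socket's hole, 35 mm above the bench.
- panel: loose upright plywood sheet 100 (x) x 10 thick (y) x 90 mm high on a square dark wood plug 36 x 36 mm (lowest 8 mm: 31 x 31), 24 mm high; about 0.14 kg. Origin: centre of the plug's underside, z up. Starts standing on its plug, x roughly ahead. Fully home: its x along the block's x, either way round, sheet's lower edge resting on the block, origin 11 mm above the bench.
- panel_top (a point): middle of the panel's top edge, 114 mm above its origin; grip the sheet here across its 10 mm thickness. When plugged in, the near upright edge is 50 mm from the hole's centre, towards -x of the block, and stands 35 to 125 mm above the bench.
- plug_tip (a point): centre of the underside of the panel's plug.
- clip: loose spring clip like a large clothes peg (dark steel levers, orange jaw pads and handles) lying on its side on the bench, 24 mm high, 120 mm long, 0.1 kg, heavier at the handles. Origin: on the pivot pin, at the underside; x along the middle from pin to jaws (roughly away from the robot), handles to -x, z up. Squeezed fully, the handles are parallel, 26 mm wide overall, and the jaw tips 29 mm apart.
- clip_grip (a point): midway between the handles, 50 mm behind the pin, 12 mm above the underside: squeeze here along the clip's y. Relaxed, the diverging handles are about 55 mm wide overall here, 65 mm at their ends. It takes about 5 N to start and 10 N to reach the stop; 25 N holds it firmly against the stop.
- tip_left (a point): inner face of the left (+y) jaw's tip, 49 mm ahead of the pin, 12 mm above the underside; moves with the jaw.
- tip_right (a point): inner face of the right (-y) jaw's tip, as tip_left.
- clip_left (a joint): angle of the left lever, 0 jaws shut to 0.3 rad wide open (spring closes it; both levers move alike).
- clip_right (a joint): angle of the right lever, 0 shut to 0.3 rad wide open.
- glue_bottle: bystander: wood glue bottle 58 x 59 x 176 mm, origin under its centre.
- masking_tape: bystander: roll of beige tape 98 mm across, 25 mm high, origin under its centre.
- pliers: bystander: red-handled pliers 46 x 161 x 12 mm, lying, origin under the centre.
Mind the look-alikes: they are no part of the job. Leave any red look-alike of the panel alone.

How it is judged:
On the way, in this order (a step that is already met when the one before it is completed fails the run):
1. the panel is plugged fully home in the socket, square with it, and released (horizontal distance between plug_tip and socket_hole0 below 0.004 m and z of plug_tip in the frame of socket below 0.0145 m and angle between panel's own z axis and vertical below 0.06 rad and angle between the x axis of panel and the x axis of socket, either way round below 0.12 rad and contact force between the fingers and panel below 0.1 N), for 0.2 s.
2. the clip is squeezed open and lifted off the bench, away from the panel (value of joint each of clip_left, clip_right above 0.2 rad and height (world z) of clip above 0.025 m and x of tip_left in the frame of socket below -0.055 m), for 0.2 s.
At the end, for the whole second after the job is handed in: Panel home (4 mm of centre, 3.5 mm of depth; 0.06 rad upright, 0.12 rad square). Clip held in the air by the gripper alone, still, level to 0.3 rad, levers over 0.2 rad open; jaw tips either side of the panel, 6 to 38 mm past its near edge, 55 to 110 mm above the bench, not touching it (horizontal distance between plug_tip and socket_hole0 below 0.004 m and z of plug_tip in the frame of socket below 0.0145 m and angle between panel's own z axis and vertical below 0.06 rad and angle between the x axis of panel and the x axis of socket, either way round below 0.12 rad and value of joint each of clip_left, clip_right above 0.2 rad and contact force between the fingers and clip above 3 N and contact force between each of clip, the arm and panel below 0.3 N and contact force between clip and socket below 0.3 N and x of tip_left in the frame of socket between -0.044 and -0.012 m and x of tip_right in the frame of socket between -0.044 and -0.012 m and y of tip_left in the frame of socket between 0.006 and 0.03 m and y of tip_right in the frame of socket between -0.03 and -0.006 m and height (world z) of tip_left between 0.055 and 0.11 m and height (world z) of tip_right between 0.055 and 0.11 m and angle between clip's own z axis and vertical below 0.3 rad and linear speed of clip below 0.03 m/s); the arm keeps its last pose, push and grip.
It fails at once if the clip pushes the panel or snaps shut on it (over 5 N) (contact force between clip and panel above 5 N).
It fails at once if one of the other things is pushed more than 30 mm (distance of any of glue_bottle, masking_tape, pliers from where it was at the start of the episode above 0.03 m).
It also fails if it takes over 67 s, if anything falls off the work surface, if the arm or the gripper's body presses on something with over 40 N, if the wrist force passes 120 N, or if a joint passes its speed limit or range.

## Working session

There is one attempt and no reset: what is moved stays moved. The work goes in short steps, Python scripts to look and compute and a tool call to move; the robot and the scene stay as the last step left them, time stands still between calls to the robot, and variables do not carry over. Pictures are saved under pics/ and viewed, at most 13 in all, crops included, and the job is handed in when it is done.

Besides the shell and the picture viewer there is one more tool, called after "Call:" as a command line: name --argument value ..., lists and objects as JSON in quotes. play_rows: Moves the arm, as the interface text tells. Its arguments: {"type":"object","properties":{"rows":{"type":"array","items":{"type":"object","properties":{"gripper":{"type":"number"},"dx":{"type":"number"},"dy":{"type":"number"},"dz":{"type":"number"},"rx":{"type":"number"},"ry":{"type":"number"},"rz":{"type":"number"}}}},"force":{"type":"number"}},"required":["rows"]}

```bash
mkdir -p pics
cat > h.py <<'E'
import numpy as np, cv2
from cell import env
def grab(n,save=None):
    f=env.grab_frame(n)
    if save: cv2.imwrite('pics/'+save,cv2.cvtColor(f['color'],cv2.COLOR_RGB2BGR))
    return f
def foc(f): return f['color'].shape[0]/2/np.tan(np.radians(f['fovy'])/2)
def ray(f,u,v):
    F=foc(f);d=np.array([(u-f['cx'])/F,(v-f['cy'])/F,1.]);P=np.array(f['pose'])
    return P[:3,3],P[:3,:3]@d
def onz(f,u,v,z):
    o,d=ray(f,u,v);return o+d*(z-o[2])/d[2]
def proj(f,p):
    P=np.array(f['pose']);c=P[:3,:3].T@(np.array(p)-P[:3,3]);F=foc(f)
    return c[:2]/c[2]*F+[f['cx'],f['cy']]
E
python3 - <<'E'
from h import *
a=grab('top','top0.png');b=grab('side','side0.png')
for f in(a,b): print(np.round(f['pose'],3).tolist(),f['fovy'],f['cx'],f['cy'])
print(env.get_obs(),env.tcp_to_tips)
E
```

```text
[[0.021, -0.998, 0.059, 0.452], [-1.0, -0.022, -0.009, -0.091], [0.01, -0.059, -0.998, 1.192], [0.0, 0.0, 0.0, 1.0]] 49.56567428722256 274.12537395037765 214.98280793725937
[[-0.98, -0.116, 0.162, 0.318], [-0.199, 0.553, -0.809, 1.004], [0.005, -0.825, -0.565, 0.881], [0.0, 0.0, 0.0, 1.0]] 43.22460351094887 286.3728295281362 210.99331815798752
{'t': 0.1, 'joints': array([-1.31404555e+00,  2.45740744e-01,  1.55888403e+00, -6.64500111e-06,
        1.33874210e+00, -1.74108623e-01]), 'qd': array([ 0.00099531, -0.00268346, -0.00187013,  0.00035362, -0.00216318,
       -0.00017769]), 'tau': array([ 1.61975545e-04, -4.16918170e+01, -3.15524340e+01,  6.87242369e-02,
        3.09790741e-02, -5.31632986e-05]), 'eef_pos': array([ 0.27133622, -0.59007667,  0.21846213]), 'orientation': array([[ 9.08606583e-01,  4.17652808e-01, -4.56799162e-04],
       [ 4.17652950e-01, -9.08605016e-01,  1.71442026e-03],
       [ 3.00982427e-04, -1.74851705e-03, -9.99998426e-01]]), 'contact_force': array([-0.23204589, -0.71320026,  0.27966668]), 'moment': array([-0.01480526,  0.04311687,  0.01472101]), 'finger_force': 0.0, 'finger_gap': 0.9987032632981168} 0.014
```

View pics/top0.png

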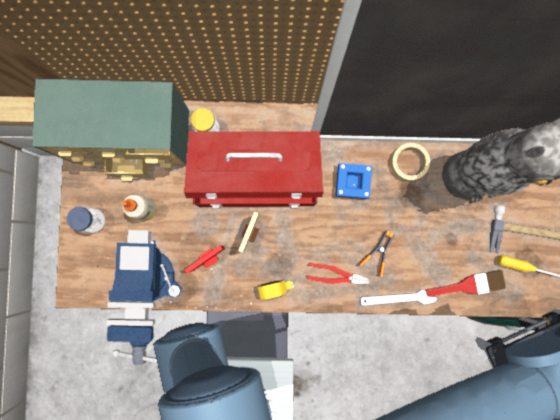

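View pics/side0.png

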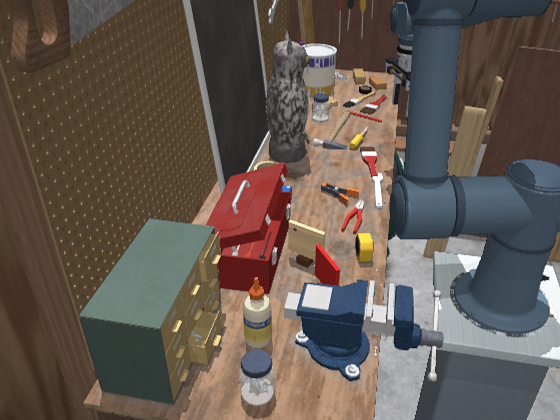

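Top view: plywood panel at about (249,231), red look-alike (205,259), blue socket (354,181), clip (377,252), tape (411,162), pliers (337,274), toolbox left of socket. Next come the masks.

Run:
```python
from h import *
a=grab('top');im=a['color'];hsv=cv2.cvtColor(im,cv2.COLOR_RGB2HSV)
def comps(m,x0,y0,x1,y1,mn=8):
    mm=np.zeros_like(m);mm[y0:y1,x0:x1]=m[y0:y1,x0:x1]
    cs,_=cv2.findContours(mm,cv2.RETR_EXTERNAL,cv2.CHAIN_APPROX_NONE)
    return [c for c in cs if cv2.contourArea(c)>=mn]
blue=cv2.inRange(hsv,(95,120,60),(125,255,255))
pl=cv2.inRange(hsv,(14,40,170),(30,150,255))
og=cv2.inRange(hsv,(5,170,150),(18,255,255))
for nm,m,box,z in(('sock',blue,(325,150,385,210),.035),('panel',pl,(230,205,265,260),.114),('clip',og,(350,222,405,285),.024)):
    for c in comps(m,*box):
        r=cv2.minAreaRect(c);P=[onz(a,u,v,z) for u,v in cv2.boxPoints(r)]
        P=np.array(P);print(nm,np.round(r[0],1),'area',cv2.contourArea(c),'ctr',P.mean(0).round(4),P[:,:2].round(3).tolist(),'edges',np.linalg.norm(P[0]-P[1]).round(3),np.linalg.norm(P[1]-P[2]).round(3))
for z in(.1,.15,.2):print(z,'toolbox right edge',onz(a,322,132,z).round(3),onz(a,322,192,z).round(3))
big=cv2.resize(im[130:300,190:430],None,fx=3.3,fy=3.3,interpolation=cv2.INTER_CUBIC)
cv2.imwrite('pics/crop0.png',big[:,:,::-1])
```

```text
sock [353.3 180.7] area 950.5 ctr [ 0.6132 -0.303   0.035 ] [[0.574, -0.257], [0.658, -0.263], [0.653, -0.349], [0.568, -0.342]] edges 0.085 0.086
panel [257. 250.] area 86.5 ctr [ 0.4321 -0.0623  0.114 ] [[0.411, -0.046], [0.453, -0.045], [0.454, -0.078], [0.411, -0.079]] edges 0.042 0.033
panel [232.2 237.4] area 25.0 ctr [ 0.4606 -0.003   0.114 ] [[0.453, 0.006], [0.472, 0.001], [0.468, -0.012], [0.449, -0.007]] edges 0.019 0.013
panel [233.5 222.8] area 14.0 ctr [ 0.4952 -0.0052  0.114 ] [[0.505, 0.009], [0.512, -0.001], [0.485, -0.019], [0.479, -0.01]] edges 0.012 0.032
panel [249.7 236. ] area 295.0 ctr [ 0.465  -0.0443  0.114 ] [[0.411, 0.002], [0.535, -0.054], [0.518, -0.091], [0.395, -0.034]] edges 0.136 0.04
clip [381.  268.5] area 12.0 ctr [ 0.3898 -0.3784  0.024 ] [[0.374, -0.373], [0.407, -0.379], [0.406, -0.383], [0.373, -0.378]] edges 0.034 0.005
clip [364.8 259.8] area 16.5 ctr [ 0.4113 -0.3365  0.024 ] [[0.401, -0.323], [0.425, -0.346], [0.421, -0.35], [0.398, -0.327]] edges 0.033 0.005
0.1 toolbox right edge [ 0.722 -0.213  0.1  ] [ 0.575 -0.216  0.1  ]
0.15 toolbox right edge [ 0.709 -0.208  0.15 ] [ 0.569 -0.21   0.15 ]
0.2 toolbox right edge [ 0.697 -0.202  0.2  ] [ 0.564 -0.204  0.2  ]
```

View pics/crop0.png

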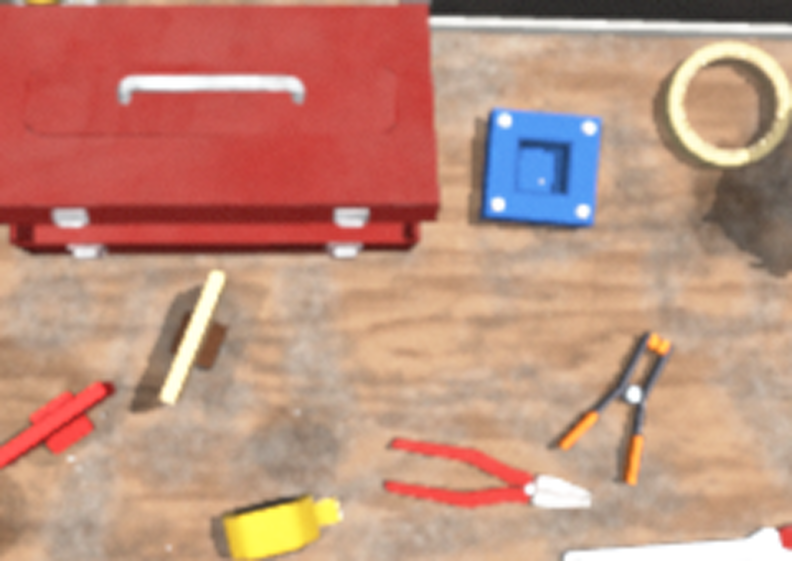

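Run:
```python
from h import *
a=grab('top');b=grab('side')
c=lambda x,y:(x/3.3+190,y/3.3+130)
A=onz(a,*c(217,272),.114);B=onz(a,*c(168,402),.114);d=A-B
print('panel',A.round(4),B.round(4),((A+B)/2).round(4),np.linalg.norm(d),np.degrees(np.arctan2(d[1],d[0])))
H=[onz(a,*c(x,y),.035) for x,y in((519,142),(570,142),(567,194),(516,192))];print('hole',np.mean(H,0),np.round(H,4).tolist())
p=onz(a,*c(634,394),.024);j=onz(a,*c(659,344),.018);L=onz(a,*c(579,430),.02);R=onz(a,*c(634,460),.02)
print('clip pin',p,'jaw',j,'L',L,'R',R,'mid',(L+R)/2)
for q in(j-p,p-(L+R)/2):print(np.degrees(np.arctan2(q[1],q[0])),np.linalg.norm(q[:2]))
def tri(o1,d1,o2,d2):
    s=np.linalg.lstsq(np.c_[d1,-d2],o2-o1,rcond=None)[0];return (o1+d1*s[0]+o2+d2*s[1])/2,np.linalg.norm(o1+d1*s[0]-o2-d2*s[1])
print(tri(*ray(a,322.4,192.7),*ray(b,287,167)))
# red panel, tool box left extents
for z in(.1,.15,.2):print(onz(a,189,193,z))
print('redpanel',onz(a,*c(110,387),.114),onz(a,*c(0,462),.114))
print('yellow',onz(a,275,290,.05),'vise', onz(a,130,240,.1),'bottle',onz(a,137,207,.17),'owl',onz(a,455,150,.2),onz(a,525,150,.3))
```

```text
panel [ 0.521  -0.0573  0.114 ] [ 0.427  -0.0244  0.114 ] [ 0.474  -0.0408  0.114 ] 0.0995557217665123 -19.280943856289056
hole [ 0.61295536 -0.30613972  0.035     ] [[0.6325, -0.2872, 0.035], [0.6334, -0.327, 0.035], [0.5926, -0.325, 0.035], [0.5933, -0.2853, 0.035]]
clip pin [ 0.43869044 -0.38097599  0.024     ] jaw [ 0.47812101 -0.40183511  0.018     ] L [ 0.4097648  -0.33919303  0.02      ] R [ 0.3873772  -0.38232297  0.02      ] mid [ 0.398571 -0.360758  0.02    ]
-27.879232881118234 0.04460798921822686
-26.74559369490357 0.04492589809830588
(array([ 0.56205375, -0.20787856,  0.17864626]), np.float64(0.004711353859066722))
[0.56529839 0.10492229 0.1       ]
[0.56010869 0.09594413 0.15      ]
[0.55491899 0.08696596 0.2       ]
redpanel [0.43688829 0.01735366 0.114     ] [0.38191186 0.0942369  0.114     ]
yellow [ 0.33250889 -0.10769815  0.05      ] vise [0.44938371 0.24203701 0.1       ] bottle [0.52386991 0.20793707 0.17      ] owl [ 0.66346212 -0.49748391  0.2       ] [ 0.64537668 -0.59664212  0.3       ]
```

Call:
play_rows --rows '[{"dx":10,"dy":5,"rz":-8},{"dx":14,"dy":10,"rz":-16},{"dx":17,"dy":15,"rz":-24},{"dx":19,"dy":20,"rz":-32},{"dx":20,"dy":25,"rz":-40},{"dx":20.3,"dy":30,"rz":-44},{"dx":20.3,"dy":35,"rz":-44},{"dx":20.3,"dy":40,"rz":-44},{"dx":20.3,"dy":45,"rz":-44},{"dx":20.3,"dy":50,"rz":-44},{"dx":20.3,"dy":54.9,"rz":-44},{"dx":20.3,"dy":54.9,"rz":-44,"gripper":1}]'

```text
invalid input at $.rows[0]: expected keys gripper, dx, dy, dz, rx, ry, rz
```

Call:
play_rows --rows '[{"gripper":1},{"gripper":1},{"gripper":1}]'

```text
invalid input at $.rows[0]: expected keys gripper, dx, dy, dz, rx, ry, rz
```

Run:
```python
from h import *
w=grab('wrist','w1.png');o=env.get_obs()
print(o['t'],o['eef_pos'],o['orientation'][:,0],o['contact_force'],np.round(w['pose'],3).tolist(),w['fovy'])
```

```text
0.3 [ 0.27140449 -0.59042021  0.21908741] [9.08621627e-01 4.17620312e-01 1.13979483e-04] [-0.51727197  0.00147913  0.33547224] [[0.418, -0.871, -0.259, 0.347], [-0.909, -0.401, -0.118, -0.557], [-0.001, 0.285, -0.959, 0.384], [0.0, 0.0, 0.0, 1.0]] 62.931325785936956
```

View pics/w1.png

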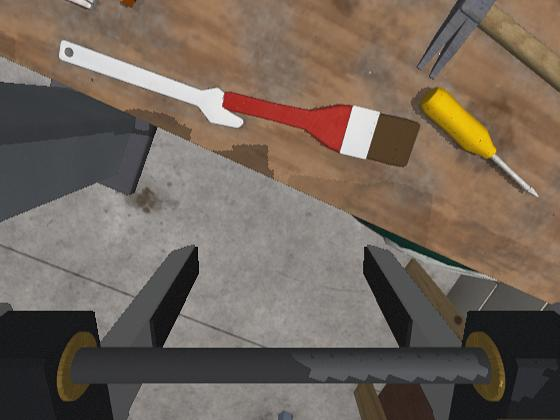

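The arm didn't move, because every row needs all its keys. The picture shows the start view: fingers at the bottom, spanner and brush ahead.

Call:
play_rows --rows '[{"dx":4,"dy":3,"dz":0,"rx":0,"ry":0,"rz":-4,"gripper":1},{"dx":8,"dy":6,"dz":0,"rx":0,"ry":0,"rz":-8,"gripper":1},{"dx":12,"dy":9,"dz":0,"rx":0,"ry":0,"rz":-12,"gripper":1},{"dx":15,"dy":13,"dz":0,"rx":0,"ry":0,"rz":-16,"gripper":1},{"dx":17,"dy":17.5,"dz":0,"rx":0,"ry":0,"rz":-20,"gripper":1},{"dx":18,"dy":22,"dz":0,"rx":0,"ry":0,"rz":-25,"gripper":1},{"dx":19,"dy":27,"dz":0,"rx":0,"ry":0,"rz":-30,"gripper":1},{"dx":20,"dy":32,"dz":0,"rx":0,"ry":0,"rz":-35,"gripper":1},{"dx":20.3,"dy":37,"dz":0,"rx":0,"ry":0,"rz":-40,"gripper":1},{"dx":20.3,"dy":42,"dz":0,"rx":0,"ry":0,"rz":-44,"gripper":1},{"dx":20.3,"dy":47,"dz":0,"rx":0,"ry":0,"rz":-44,"gripper":1},{"dx":20.3,"dy":51.5,"dz":0,"rx":0,"ry":0,"rz":-44,"gripper":1}]'

```text
t: 1.5
eef_pos: [0.4741, -0.0735, 0.2196]
orientation: [[0.944, -0.331, 0.001], [-0.331, -0.944, -0.0], [0.0, -0.0, -1.0]]
contact_force: [0.2, -0.0, 0.9]
finger_gap: 1.003
finger_force: 0.0
```

Call:
play_rows --rows '[{"dx":0,"dy":3.3,"dz":0,"rx":0,"ry":0,"rz":0,"gripper":1},{"dx":0,"dy":3.3,"dz":0,"rx":0,"ry":0,"rz":0,"gripper":1},{"dx":0,"dy":3.3,"dz":0,"rx":0,"ry":0,"rz":0,"gripper":1},{"dx":0,"dy":3.3,"dz":0,"rx":0,"ry":0,"rz":0,"gripper":1}]'

```text
t: 1.9
eef_pos: [0.4746, -0.0436, 0.2196]
orientation: [[0.943, -0.332, 0.0], [-0.332, -0.943, -0.0], [0.0, 0.0, -1.0]]
contact_force: [-0.5, 0.3, 0.6]
finger_gap: 0.999
finger_force: 0.0
```

Run:
```python
from h import *
w=grab('wrist','w1.png');o=env.get_obs()
im=w['color'];hsv=cv2.cvtColor(im,cv2.COLOR_RGB2HSV)
print(o['t'],o['eef_pos'],o['orientation'][:,0],np.round(w['pose'],3).tolist(),w['fovy'])
print('tips proj',proj(w,o['eef_pos']))
for A in([.521,-.0573,.114],[.427,-.0244,.114]):print(proj(w,A))
```

```text
1.95 [ 0.47456195 -0.04380709  0.219473  ] [ 9.43130271e-01 -3.32423362e-01  3.31236500e-05] [[-0.332, -0.904, -0.269, 0.553], [-0.943, 0.318, 0.094, -0.073], [0.0, 0.285, -0.959, 0.385], [0.0, 0.0, 0.0, 1.0]] 62.931325785936956
tips proj [278.61589774 271.92992895]
[275.76494429 154.37124587]
[276.40924807 269.52592275]
```

View pics/w1.png

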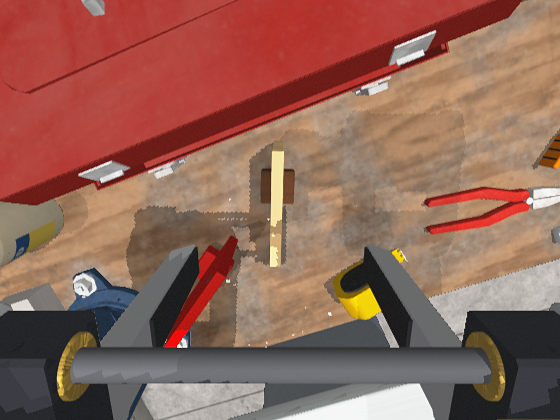

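Wrist view: the panel's top edge runs from (277,151) to (275,265), with the dark plug at (277,186). The red look-alike is to the left, clear of the fingers.

Run:
```python
from h import *
w=grab('wrist');o=env.get_obs()
hsv=cv2.cvtColor(w['color'],cv2.COLOR_RGB2HSV)
m=cv2.inRange(hsv,(15,30,190),(32,170,255));mm=np.zeros_like(m);mm[140:275,262:292]=m[140:275,262:292]
ctr=max(cv2.findContours(mm,0,2)[0],key=cv2.contourArea)
r=cv2.minAreaRect(ctr);print(r)
rows=[(np.where(mm[v]>0)[0].mean(),v,(mm[v]>0).sum()) for v in range(155,262) if (mm[v]>0).sum()>5]
P=np.array([onz(w,u,v,.114) for u,v,_ in rows]);k=np.polyfit(P[:,0],P[:,1],1)
print('ang',np.degrees(np.arctan(k[0])),'width px',np.median([q[2] for q in rows]))
ys=np.where(mm.any(1))[0];e=[onz(w,276,ys[0],.114),onz(w,275,ys[-1],.114)]
xm=(e[0][0]+e[1][0])/2;print(e,'len',np.linalg.norm(e[0]-e[1]),'mid',xm,np.polyval(k,xm))
```

```text
((276.4920959472656, 188.97488403320312), (12.181640625, 76.15608978271484), 0.9548412561416626)
ang -20.932580038093047 width px 12.0
[array([ 0.52339085, -0.05856845,  0.114     ]), array([ 0.43057643, -0.02453773,  0.114     ])] len 0.09885649380466789 mid 0.4769836433445369 -0.04173623611320368
```

Call:
play_rows --rows '[{"dx":0.1,"dy":0,"dz":0,"rx":0,"ry":0,"rz":-1,"gripper":0.6},{"dx":0.1,"dy":0,"dz":0,"rx":0,"ry":0,"rz":-1,"gripper":0.6},{"dx":0.1,"dy":0,"dz":-2,"rx":0,"ry":0,"rz":-1,"gripper":0.6},{"dx":0.1,"dy":0,"dz":-5,"rx":0,"ry":0,"rz":-1,"gripper":0.6},{"dx":0.1,"dy":0,"dz":-7,"rx":0,"ry":0,"rz":-1,"gripper":0.6},{"dx":0.1,"dy":0,"dz":-7,"rx":0,"ry":0,"rz":-1,"gripper":0.6},{"dx":0.1,"dy":0,"dz":-7,"rx":0,"ry":0,"rz":-1,"gripper":0.6}]'

```text
t: 2.7
eef_pos: [0.4756, -0.0429, 0.1498]
orientation: [[0.938, -0.348, -0.0], [-0.348, -0.938, 0.0], [-0.0, 0.0, -1.0]]
contact_force: [0.2, -0.4, 0.9]
finger_gap: 0.601
finger_force: 0.0
```

Call:
play_rows --rows '[{"dx":0,"dy":0.1,"dz":-2,"rx":0,"ry":0,"rz":0,"gripper":0.6},{"dx":0,"dy":0.1,"dz":-4,"rx":0,"ry":0,"rz":0,"gripper":0.6},{"dx":0,"dy":0.1,"dz":-4.6,"rx":0,"ry":0,"rz":0,"gripper":0.6},{"dx":0,"dy":0.1,"dz":-4.6,"rx":0,"ry":0,"rz":0,"gripper":0.6},{"dx":0,"dy":0.1,"dz":-4.6,"rx":0,"ry":0,"rz":0,"gripper":0.3},{"dx":0,"dy":0.1,"dz":-4.6,"rx":0,"ry":0,"rz":0,"gripper":0.16},{"dx":0,"dy":0.1,"dz":-4.6,"rx":0,"ry":0,"rz":0,"gripper":0.1},{"dx":0,"dy":0.1,"dz":-4.6,"rx":0,"ry":0,"rz":0,"gripper":0},{"dx":0,"dy":0.1,"dz":-4.6,"rx":0,"ry":0,"rz":0,"gripper":0},{"dx":0,"dy":0.1,"dz":-4.6,"rx":0,"ry":0,"rz":0,"gripper":0}]' --force 25

```text
t: 3.7
eef_pos: [0.4755, -0.0416, 0.1035]
orientation: [[0.938, -0.347, 0.0], [-0.347, -0.938, 0.0], [0.0, -0.0, -1.0]]
contact_force: [0.2, -0.5, 0.4]
finger_gap: 0.127
finger_force: 0.2
```

Call:
play_rows --rows '[{"dx":0,"dy":0,"dz":0,"rx":0,"ry":0,"rz":0,"gripper":0},{"dx":0,"dy":0,"dz":0,"rx":0,"ry":0,"rz":0,"gripper":0},{"dx":0,"dy":0,"dz":0,"rx":0,"ry":0,"rz":0,"gripper":0},{"dx":0,"dy":0,"dz":2,"rx":0,"ry":0,"rz":0,"gripper":0},{"dx":0,"dy":0,"dz":5,"rx":0,"ry":0,"rz":0,"gripper":0},{"dx":-1,"dy":-1,"dz":8,"rx":0,"ry":0,"rz":2,"gripper":0},{"dx":-2,"dy":-4,"dz":8,"rx":0,"ry":0,"rz":4,"gripper":0},{"dx":-2,"dy":-8,"dz":8,"rx":0,"ry":0,"rz":7,"gripper":0},{"dx":-2,"dy":-12,"dz":8,"rx":0,"ry":0,"rz":10,"gripper":0},{"dx":-2,"dy":-16,"dz":8,"rx":0,"ry":0,"rz":13,"gripper":0},{"dx":-2,"dy":-20,"dz":8,"rx":0,"ry":0,"rz":16,"gripper":0},{"dx":-2,"dy":-24,"dz":8,"rx":0,"ry":0,"rz":17,"gripper":0}]'

```text
t: 4.9
eef_pos: [0.455, -0.2831, 0.183]
orientation: [[0.998, -0.057, -0.0], [-0.057, -0.998, 0.001], [-0.0, -0.001, -1.0]]
contact_force: [0.7, 0.6, -1.9]
finger_gap: 0.102
finger_force: 25.0
```

Call:
play_rows --rows '[{"dx":0,"dy":-2,"dz":0,"rx":0,"ry":0,"rz":0,"gripper":0},{"dx":0,"dy":-2,"dz":0,"rx":0,"ry":0,"rz":0,"gripper":0},{"dx":0,"dy":-2,"dz":0,"rx":0,"ry":0,"rz":0,"gripper":0}]'

```text
t: 5.2
eef_pos: [0.4552, -0.3007, 0.1829]
orientation: [[0.998, -0.058, -0.001], [-0.058, -0.998, 0.002], [-0.001, -0.001, -1.0]]
contact_force: [0.5, -0.1, -0.7]
finger_gap: 0.104
finger_force: 25.0
```

Run:
```python
from h import *
w=grab('wrist','w2.png');o=env.get_obs()
print(o['t'],o['eef_pos'],np.degrees(np.arctan2(o['orientation'][1,0],o['orientation'][0,0])),o['finger_gap'],o['finger_force'])
print(proj(w,[.613,-.304,.035]))
```

```text
5.25 [ 0.45535261 -0.30030019  0.18301388] -3.278736650567258 0.10095933502840217 24.996443688869476
[271.82143152  11.66603659]
```

View pics/w2.png

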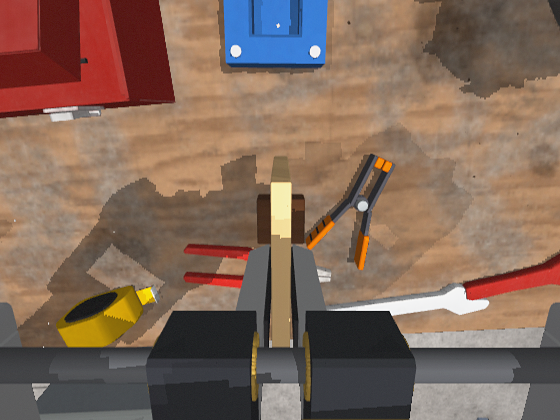

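The held panel is upright in the jaws. The socket's near edge is at v≈64 with screws at (236,51) and (315,51), and the clip pin is at (362,206). I'll go a bit closer to measure the socket.

Call:
play_rows --rows '[{"dx":3,"dy":0,"dz":0,"rx":0,"ry":0,"rz":0,"gripper":0},{"dx":5,"dy":0,"dz":0,"rx":0,"ry":0,"rz":0,"gripper":0},{"dx":5,"dy":0,"dz":0,"rx":0,"ry":0,"rz":0,"gripper":0},{"dx":5,"dy":0,"dz":0,"rx":0,"ry":0,"rz":0,"gripper":0},{"dx":5,"dy":0,"dz":0,"rx":0,"ry":0,"rz":0,"gripper":0}]'

```text
t: 5.75
eef_pos: [0.5048, -0.3008, 0.1833]
orientation: [[0.998, -0.057, -0.001], [-0.057, -0.998, 0.0], [-0.001, -0.0, -1.0]]
contact_force: [-0.7, 0.5, 0.6]
finger_gap: 0.109
finger_force: 25.0
```

Run:
```python
from h import *
w=grab('wrist','w3.png');o=env.get_obs();a=grab('top')
print(o['eef_pos'],np.degrees(np.arctan2(o['orientation'][1,0],o['orientation'][0,0])))
hsv=cv2.cvtColor(w['color'],cv2.COLOR_RGB2HSV)
# white screws within socket
m=cv2.inRange(hsv,(0,0,200),(179,60,255));m[170:]=0;m[:,:200]=0;m[:,350:]=0
S=[]
for c in cv2.findContours(m,0,2)[0]:
    if cv2.contourArea(c)>25:
        r=cv2.minAreaRect(c);P=onz(w,*r[0],.035);S.append(P);print('screw',np.round(r[0],1),cv2.contourArea(c),P.round(4))
print('mean',np.mean(S,0))
# plywood top edge of held panel
m=cv2.inRange(hsv,(15,30,190),(32,170,255));mm=np.zeros_like(m);mm[150:345,255:310]=m[150:345,255:310]
mm[245:]=0
R=[(np.where(mm[v]>0)[0].mean(),v,(mm[v]>0).sum()) for v in range(150,245) if (mm[v]>0).sum()>8]
z=o['eef_pos'][2]+.0105
P=np.array([onz(w,u,v,z) for u,v,_ in R]);k=np.polyfit(P[:,0],P[:,1],1);print('panel ang',np.degrees(np.arctan(k[0])),R[0],R[-1],P[0],P[-1])
h,wd=w['color'].shape[:2]
cv2.imwrite('pics/c3.png',cv2.resize(w['color'][0:260,180:400],None,fx=2.3,fy=2.3)[:,:,::-1])
```

```text
[ 0.50474576 -0.30101905  0.18332554] -3.3084474424212065
screw [316. 113.] 76.0 [ 0.5812 -0.3376  0.035 ]
screw [240.5 112. ] 74.5 [ 0.5859 -0.2715  0.035 ]
screw [319.   29.5] 92.5 [ 0.6473 -0.342   0.035 ]
screw [239.   28.5] 89.0 [ 0.6519 -0.2762  0.035 ]
mean [ 0.61656739 -0.30681917  0.035     ]
panel ang -3.984406632048162 (np.float64(280.5), 182, np.int64(20)) (np.float64(277.8333333333333), 235, np.int64(12)) [ 0.5552601  -0.3050083   0.19382554] [ 0.52940989 -0.30224054  0.19382554]
```

View pics/c3.png

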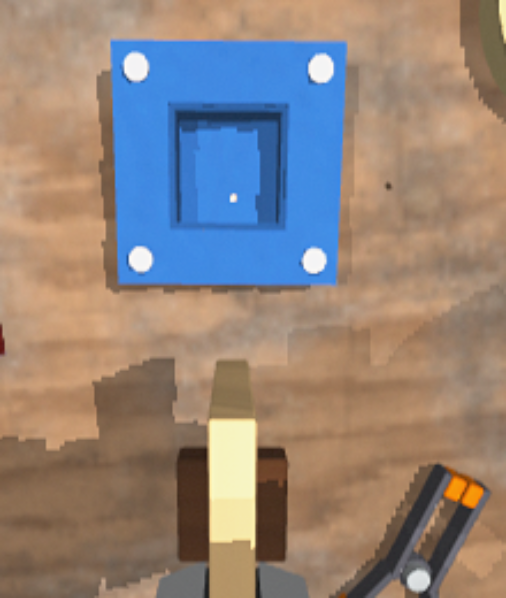

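Crop: the socket is square with screws at its four corners, the hole at crop (228,165), and the panel and plug are aligned with it. I'll move over the hole.

Call:
play_rows --rows '[{"dx":2,"dy":-0.1,"dz":0,"rx":0,"ry":0,"rz":0,"gripper":0},{"dx":5,"dy":-0.3,"dz":0,"rx":0,"ry":0,"rz":0,"gripper":0},{"dx":8,"dy":-0.5,"dz":0,"rx":0,"ry":0,"rz":0,"gripper":0},{"dx":10.5,"dy":-0.5,"dz":0,"rx":0,"ry":0,"rz":0,"gripper":0},{"dx":11.1,"dy":-0.5,"dz":0,"rx":0,"ry":0,"rz":0,"gripper":0},{"dx":11.1,"dy":-0.5,"dz":-1,"rx":0,"ry":0,"rz":0,"gripper":0},{"dx":11.1,"dy":-0.5,"dz":-2.5,"rx":0,"ry":0,"rz":0,"gripper":0},{"dx":11.1,"dy":-0.5,"dz":-3.5,"rx":0,"ry":0,"rz":0,"gripper":0},{"dx":11.1,"dy":-0.5,"dz":-3.5,"rx":0,"ry":0,"rz":0,"gripper":0},{"dx":11.1,"dy":-0.5,"dz":-3.5,"rx":0,"ry":0,"rz":0,"gripper":0}]'

```text
t: 6.85
eef_pos: [0.6157, -0.3066, 0.1478]
orientation: [[0.998, -0.058, -0.001], [-0.058, -0.998, 0.001], [-0.001, -0.001, -1.0]]
contact_force: [0.4, -1.0, -0.6]
finger_gap: 0.108
finger_force: 25.0
```

Call:
play_rows --rows '[{"dx":0,"dy":0,"dz":-0.5,"rx":0,"ry":0,"rz":0,"gripper":0},{"dx":0,"dy":0,"dz":-0.9,"rx":0,"ry":0,"rz":0,"gripper":0},{"dx":0,"dy":0,"dz":-1.2,"rx":0,"ry":0,"rz":0,"gripper":0},{"dx":0,"dy":0,"dz":-1.5,"rx":0,"ry":0,"rz":0,"gripper":0},{"dx":0,"dy":0,"dz":-1.5,"rx":0,"ry":0,"rz":0,"gripper":0}]'

```text
t: 7.35
eef_pos: [0.6162, -0.3064, 0.1328]
orientation: [[0.998, -0.058, -0.001], [-0.058, -0.998, 0.001], [-0.001, -0.001, -1.0]]
contact_force: [0.3, -0.3, -1.2]
finger_gap: 0.104
finger_force: 25.0
```

Call:
play_rows --rows '[{"dx":0,"dy":0,"dz":-0.3,"rx":0,"ry":0,"rz":0,"gripper":0},{"dx":0,"dy":0,"dz":-0.5,"rx":0,"ry":0,"rz":0,"gripper":0},{"dx":0,"dy":0,"dz":-0.7,"rx":0,"ry":0,"rz":0,"gripper":0},{"dx":0,"dy":0,"dz":-0.9,"rx":0,"ry":0,"rz":0,"gripper":0},{"dx":0,"dy":0,"dz":-0.9,"rx":0,"ry":0,"rz":0,"gripper":0}]'

```text
t: 7.85
eef_pos: [0.6163, -0.3065, 0.124]
orientation: [[0.998, -0.058, -0.001], [-0.058, -0.998, 0.0], [-0.001, -0.0, -1.0]]
contact_force: [-0.2, 0.2, -1.2]
finger_gap: 0.104
finger_force: 25.0
```

Past the wider part of the plug with no resistance. I'll go on down.

Call:
play_rows --rows '[{"dx":0,"dy":0,"dz":-0.3,"rx":0,"ry":0,"rz":0,"gripper":0},{"dx":0,"dy":0,"dz":-0.6,"rx":0,"ry":0,"rz":0,"gripper":0},{"dx":0,"dy":0,"dz":-0.9,"rx":0,"ry":0,"rz":0,"gripper":0},{"dx":0,"dy":0,"dz":-1.0,"rx":0,"ry":0,"rz":0,"gripper":0},{"dx":0,"dy":0,"dz":-1.0,"rx":0,"ry":0,"rz":0,"gripper":0},{"dx":0,"dy":0,"dz":-1.0,"rx":0,"ry":0,"rz":0,"gripper":0}]'

```text
t: 8.45
eef_pos: [0.6165, -0.3066, 0.1145]
orientation: [[0.998, -0.058, 0.0], [-0.058, -0.998, -0.0], [0.0, 0.0, -1.0]]
contact_force: [-0.2, 0.0, -0.6]
finger_gap: 0.105
finger_force: 25.0
```

Call:
play_rows --rows '[{"dx":0,"dy":0,"dz":-0.1,"rx":0,"ry":0,"rz":0,"gripper":0},{"dx":0,"dy":0,"dz":-0.2,"rx":0,"ry":0,"rz":0,"gripper":0},{"dx":0,"dy":0,"dz":-0.2,"rx":0,"ry":0,"rz":0,"gripper":0}]'

```text
t: 8.75
eef_pos: [0.6167, -0.3069, 0.1144]
orientation: [[0.998, -0.058, 0.0], [-0.058, -0.998, -0.001], [0.0, 0.001, -1.0]]
contact_force: [-3.4, 1.5, 7.7]
finger_gap: 0.103
finger_force: 25.0
```

Seated: it stops at 0.1144 with 8 N. Now I'll relax, release and rise.

Call:
play_rows --rows '[{"dx":0,"dy":0,"dz":0.15,"rx":0,"ry":0,"rz":0,"gripper":0},{"dx":0,"dy":0,"dz":0.15,"rx":0,"ry":0,"rz":0,"gripper":0.15},{"dx":0,"dy":0,"dz":0.15,"rx":0,"ry":0,"rz":0,"gripper":0.3},{"dx":0,"dy":0,"dz":0.15,"rx":0,"ry":0,"rz":0,"gripper":0.5},{"dx":0,"dy":0,"dz":0.15,"rx":0,"ry":0,"rz":0,"gripper":0.5},{"dx":0,"dy":0,"dz":0.15,"rx":0,"ry":0,"rz":0,"gripper":0.5},{"dx":0,"dy":0,"dz":2,"rx":0,"ry":0,"rz":0,"gripper":0.5},{"dx":0,"dy":0,"dz":5,"rx":0,"ry":0,"rz":0,"gripper":0.5},{"dx":0,"dy":0,"dz":9,"rx":0,"ry":0,"rz":0,"gripper":0.5},{"dx":0,"dy":0,"dz":9,"rx":0,"ry":0,"rz":0,"gripper":0.5},{"dx":-4,"dy":0,"dz":9,"rx":0,"ry":0,"rz":0,"gripper":0.5},{"dx":-8,"dy":0,"dz":9,"rx":0,"ry":0,"rz":0,"gripper":0.5}]'

```text
t: 9.95
eef_pos: [0.536, -0.3065, 0.2032]
orientation: [[0.998, -0.057, 0.001], [-0.057, -0.998, -0.001], [0.001, 0.001, -1.0]]
contact_force: [0.4, -0.3, -0.4]
finger_gap: 0.504
finger_force: 0.0
```

Call:
play_rows --rows '[{"dx":-4,"dy":-1,"dz":0,"rx":0,"ry":0,"rz":-6,"gripper":1},{"dx":-8,"dy":-3,"dz":0,"rx":0,"ry":0,"rz":-12,"gripper":1},{"dx":-12,"dy":-4.5,"dz":0,"rx":0,"ry":0,"rz":-18,"gripper":1},{"dx":-14,"dy":-5.5,"dz":0,"rx":0,"ry":0,"rz":-24,"gripper":1},{"dx":-14,"dy":-5.5,"dz":0,"rx":0,"ry":0,"rz":-24,"gripper":1},{"dx":-14,"dy":-5.5,"dz":0,"rx":0,"ry":0,"rz":-24,"gripper":1},{"dx":-14,"dy":-5.5,"dz":0,"rx":0,"ry":0,"rz":-24,"gripper":1}]'

```text
t: 10.65
eef_pos: [0.3973, -0.3613, 0.2028]
orientation: [[0.889, -0.457, 0.001], [-0.457, -0.889, -0.0], [0.001, -0.0, -1.0]]
contact_force: [0.8, 1.4, 0.3]
finger_gap: 1.0
finger_force: 0.0
```

Run:
```python
from h import *
w=grab('wrist','w4.png');s=grab('side','s4.png');o=env.get_obs()
print(o['t'],o['eef_pos'],np.degrees(np.arctan2(o['orientation'][1,0],o['orientation'][0,0])),o['finger_gap'])
im=w['color'];hsv=cv2.cvtColor(im,cv2.COLOR_RGB2HSV)
m=cv2.inRange(hsv,(4,170,140),(20,255,255))
for c in cv2.findContours(m,0,2)[0]:
    if cv2.contourArea(c)>40: r=cv2.minAreaRect(c);print(np.round(r[0],1),np.round(r[1]),onz(w,*r[0],.024).round(4))
g=cv2.cvtColor(im,cv2.COLOR_RGB2BGR); g2=cv2.resize(s['color'][120:300,180:420],(480,360))[:,:,::-1]
cv2.imwrite('pics/c4.png',np.hstack([cv2.resize(g,(480,360))[:,:400],g2[:,:400]]) )
```

```text
10.75 [ 0.39736166 -0.36113311  0.20251038] -27.188761446119866 1.0003948077996474
[254.4 188.6] [ 5. 35.] [ 0.4125 -0.3402  0.024 ]
[301.4 188.2] [35.  5.] [ 0.3908 -0.3834  0.024 ]
[281.5  98.5] [11.  7.] [ 0.4782 -0.4052  0.024 ]
[272.5  98.5] [11.  7.] [ 0.4821 -0.3976  0.024 ]
```

View pics/c4.png

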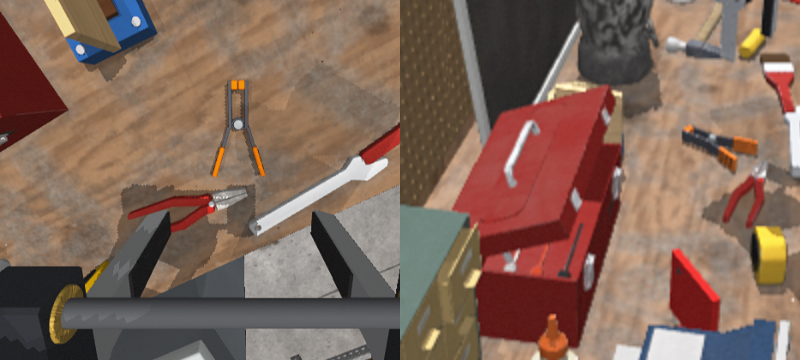

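Panel stands plugged with the plug flush. The clip pin is at wrist pixel about (278,146), and the pliers' nose is near the handles. I'll check finger clearance from the pliers.

Run:
```python
from h import *
w=grab('wrist');pin=onz(w,277.7,145.8,.024);print('pin',pin)
ax=np.array([.0785,-.0396,0]);ax/=np.linalg.norm(ax);g=pin-.05*ax;print('grip from pin',g)
print('pin->jaw pad',np.dot(np.array([.4802,-.4014,.024])-pin,ax),'pin->handle',np.dot(np.array([.4017,-.3618,.024])-pin,ax))
n=np.array([-ax[1],ax[0],0])
for s in(1,-1):
  for d in(.047,.060):
    for k in(.008,-.008): p=g+s*d*n+k*ax;p[2]=.008;print(s,d,k,p.round(3),proj(w,p).round())
for u,v in((288,225),(258,231),(248,242),(150,250),(292,268)):print((u,v),onz(w,u,v,.008).round(3))
cv2.imwrite('pics/c5.png',cv2.resize(w['color'][130:330,130:400],None,fx=2.4,fy=2.4)[:,:,::-1])
```

```text
pin [ 0.44021272 -0.38126268  0.024     ]
grip from pin [ 0.39557126 -0.35874291  0.024     ]
pin->jaw pad 0.04477156711093996 pin->handle -0.04315118307352595
1 0.047 0.008 [ 0.424 -0.32   0.008] [234. 184.]
1 0.047 -0.008 [ 0.41  -0.313  0.008] [235. 199.]
1 0.06 0.008 [ 0.43  -0.309  0.008] [222. 184.]
1 0.06 -0.008 [ 0.415 -0.302  0.008] [223. 199.]
-1 0.047 0.008 [ 0.382 -0.404  0.008] [322. 184.]
-1 0.047 -0.008 [ 0.367 -0.397  0.008] [322. 198.]
-1 0.06 0.008 [ 0.376 -0.416  0.008] [334. 183.]
-1 0.06 -0.008 [ 0.361 -0.409  0.008] [334. 198.]
(288, 225) [ 0.356 -0.351  0.008]
(258, 231) [ 0.365 -0.318  0.008]
(248, 242) [ 0.359 -0.301  0.008]
(150, 250) [ 0.401 -0.198  0.008]
(292, 268) [ 0.307 -0.331  0.008]
```

View pics/c5.png

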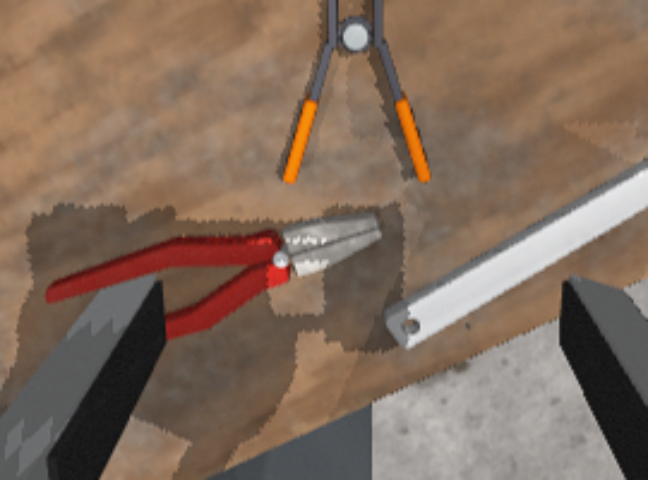

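Crop: the pliers and spanner are clear of both finger footprints (crop v 130–166). I'll descend.

Call:
play_rows --rows '[{"dx":-0.2,"dy":0.25,"dz":-3,"rx":0,"ry":0,"rz":0,"gripper":1},{"dx":-0.2,"dy":0.25,"dz":-7,"rx":0,"ry":0,"rz":0,"gripper":1},{"dx":-0.2,"dy":0.25,"dz":-11,"rx":0,"ry":0,"rz":0,"gripper":1},{"dx":-0.2,"dy":0.25,"dz":-14.5,"rx":0,"ry":0,"rz":0,"gripper":1},{"dx":-0.2,"dy":0.25,"dz":-16.5,"rx":0,"ry":0,"rz":0,"gripper":1},{"dx":-0.2,"dy":0.25,"dz":-17.5,"rx":0,"ry":0,"rz":0,"gripper":1},{"dx":-0.2,"dy":0.25,"dz":-18.2,"rx":0,"ry":0,"rz":0,"gripper":1},{"dx":-0.2,"dy":0.25,"dz":-18.5,"rx":0,"ry":0,"rz":0,"gripper":1},{"dx":-0.2,"dy":0.25,"dz":-18.5,"rx":0,"ry":0,"rz":0,"gripper":1}]'

```text
t: 11.7
eef_pos: [0.395, -0.3596, 0.0181]
orientation: [[0.889, -0.459, 0.001], [-0.459, -0.889, -0.001], [0.001, 0.001, -1.0]]
contact_force: [1.1, -0.5, 0.1]
finger_gap: 1.002
finger_force: 0.0
```

Call:
play_rows --rows '[{"dx":0,"dy":0,"dz":0,"rx":0,"ry":0,"rz":0,"gripper":0.7},{"dx":0,"dy":0,"dz":0,"rx":0,"ry":0,"rz":0,"gripper":0.6},{"dx":0,"dy":0,"dz":0,"rx":0,"ry":0,"rz":0,"gripper":0.5},{"dx":0,"dy":0,"dz":0,"rx":0,"ry":0,"rz":0,"gripper":0.4},{"dx":0,"dy":0,"dz":0,"rx":0,"ry":0,"rz":0,"gripper":0.3},{"dx":0,"dy":0,"dz":0,"rx":0,"ry":0,"rz":0,"gripper":0.2},{"dx":0,"dy":0,"dz":0,"rx":0,"ry":0,"rz":0,"gripper":0.2},{"dx":0,"dy":0,"dz":0,"rx":0,"ry":0,"rz":0,"gripper":0.2},{"dx":0,"dy":0,"dz":0,"rx":0,"ry":0,"rz":0,"gripper":0.2},{"dx":0,"dy":0,"dz":0,"rx":0,"ry":0,"rz":0,"gripper":0.2}]' --force 30

```text
t: 12.7
eef_pos: [0.3947, -0.3593, 0.0178]
orientation: [[0.889, -0.459, 0.0], [-0.459, -0.889, -0.0], [0.001, 0.0, -1.0]]
contact_force: [-0.2, 1.2, 4.7]
finger_gap: 0.27
finger_force: 29.0
```

Squeezed to 25 mm at 29 N. Next: lift, turn square and stage in front of the panel.

Call:
play_rows --rows '[{"dx":0,"dy":0,"dz":1.5,"rx":0,"ry":0,"rz":0,"gripper":0.2},{"dx":0,"dy":0,"dz":4,"rx":0,"ry":0,"rz":0,"gripper":0.2},{"dx":0,"dy":0,"dz":6.8,"rx":0,"ry":0,"rz":0,"gripper":0.2},{"dx":0,"dy":0,"dz":6.8,"rx":0,"ry":0,"rz":0,"gripper":0.2},{"dx":0,"dy":0,"dz":6.8,"rx":0,"ry":0,"rz":0,"gripper":0.2},{"dx":0.5,"dy":1.5,"dz":6.8,"rx":0,"ry":0,"rz":5,"gripper":0.2},{"dx":1,"dy":3,"dz":6.8,"rx":0,"ry":0,"rz":10,"gripper":0.2},{"dx":1.5,"dy":4.5,"dz":6.8,"rx":0,"ry":0,"rz":15,"gripper":0.2},{"dx":2.3,"dy":6,"dz":6.8,"rx":0,"ry":0,"rz":20,"gripper":0.2},{"dx":3.2,"dy":6.6,"dz":6.8,"rx":0,"ry":0,"rz":23.2,"gripper":0.2},{"dx":3.2,"dy":6.6,"dz":6.8,"rx":0,"ry":0,"rz":23.2,"gripper":0.2},{"dx":3.2,"dy":6.6,"dz":6.8,"rx":0,"ry":0,"rz":23.2,"gripper":0.2}]'

```text
t: 13.9
eef_pos: [0.4257, -0.2925, 0.0842]
orientation: [[0.997, -0.073, -0.002], [-0.073, -0.997, 0.002], [-0.002, -0.001, -1.0]]
contact_force: [-0.8, 0.7, 0.5]
finger_gap: 0.269
finger_force: 28.9
```

Run:
```python
from h import *
w=grab('wrist','w6.png');o=env.get_obs()
print(o['t'],o['eef_pos'],np.degrees(np.arctan2(o['orientation'][1,0],o['orientation'][0,0])),o['finger_gap'],o['finger_force'])
hsv=cv2.cvtColor(w['color'],cv2.COLOR_RGB2HSV)
m=cv2.inRange(hsv,(4,150,110),(20,255,255))
zt=o['eef_pos'][2]-.0178+.024
for c in cv2.findContours(m,0,2)[0]:
    if cv2.contourArea(c)>25:
        r=cv2.minAreaRect(c);b=cv2.boundingRect(c);print(np.round(r[0],1),b,onz(w,*r[0],zt).round(4),'tiptop',onz(w,r[0][0],b[1],zt).round(4))
```

```text
13.95 [ 0.42570137 -0.29288867  0.08444173] -4.185527305057466 0.2678396033373408 28.928363272862043
[261.5 257.1] (252, 218, 20, 79) [ 0.4375 -0.2852  0.0906] tiptop [ 0.4582 -0.287   0.0906]
[298.3 253.7] (291, 215, 14, 78) [ 0.4381 -0.3037  0.0906] tiptop [ 0.4584 -0.3049  0.0906]
[228.9  75.5] (216, 62, 26, 28) [ 0.5237 -0.2787  0.0906] tiptop [ 0.529  -0.2793  0.0906]
[304.  70.] (293, 56, 23, 29) [ 0.5235 -0.3112  0.0906] tiptop [ 0.529  -0.3115  0.0906]
```

View pics/w6.png

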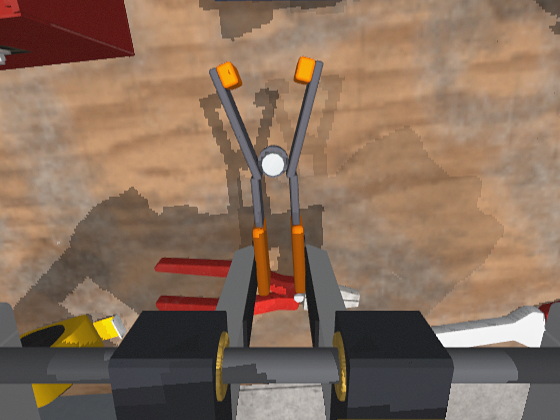

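Jaws are wide open: pads at (229,75) and (304,70), pin at (272,163). The clip sits about 4° off the tool, so I'll turn it square and line up before advancing.

Call:
play_rows --rows '[{"dx":-0.1,"dy":0.15,"dz":0,"rx":0,"ry":0,"rz":-2,"gripper":0.2},{"dx":-0.1,"dy":0.15,"dz":0,"rx":0,"ry":0,"rz":-3.7,"gripper":0.2},{"dx":-0.1,"dy":0.15,"dz":0,"rx":0,"ry":0,"rz":-3.7,"gripper":0.2},{"dx":-0.1,"dy":0.15,"dz":0,"rx":0,"ry":0,"rz":-3.7,"gripper":0.2},{"dx":0.9,"dy":0.08,"dz":0,"rx":0,"ry":0,"rz":-3.7,"gripper":0.2},{"dx":1.9,"dy":0.01,"dz":0,"rx":0,"ry":0,"rz":-3.7,"gripper":0.2},{"dx":1.9,"dy":0.01,"dz":0,"rx":0,"ry":0,"rz":-3.7,"gripper":0.2},{"dx":1.9,"dy":0.01,"dz":0,"rx":0,"ry":0,"rz":-3.7,"gripper":0.2}]'

```text
t: 14.75
eef_pos: [0.4458, -0.293, 0.0854]
orientation: [[0.991, -0.135, -0.0], [-0.135, -0.991, 0.0], [-0.0, -0.0, -1.0]]
contact_force: [0.2, -0.7, -0.4]
finger_gap: 0.266
finger_force: 28.9
```

```bash
cat > tips.py <<'E'
from h import *
w=grab('wrist','w7.png');o=env.get_obs()
print(o['t'],o['eef_pos'],np.degrees(np.arctan2(o['orientation'][1,0],o['orientation'][0,0])),o['finger_gap'],o['finger_force'])
S=np.array([.6168,-.3068]);a=np.radians(-4.05);ex=np.array([np.cos(a),np.sin(a)]);ey=np.array([-ex[1],ex[0]])
hsv=cv2.cvtColor(w['color'],cv2.COLOR_RGB2HSV)
m=cv2.inRange(hsv,(4,150,110),(20,255,255))
zt=o['eef_pos'][2]-.0178+.024
def sk(p):q=p[:2]-S;return np.round([q@ex,q@ey],4)
for c in cv2.findContours(m,0,2)[0]:
    if cv2.contourArea(c)>25:
        r=cv2.minAreaRect(c);b=cv2.boundingRect(c);print(np.round(r[0],1),b,'ctr',sk(onz(w,*r[0],zt)),'tip',sk(onz(w,r[0][0],b[1],zt)))
m=cv2.inRange(hsv,(15,30,190),(32,170,255));m[:,:215]=0;m[:,330:]=0;m[150:]=0
for v in range(0,150,4):
    x=np.where(m[v]>0)[0]
    if len(x)>6:print(v,x.min(),x.max(),sk(onz(w,x.min(),v,.125)),sk(onz(w,x.max(),v,.125)))
E
python3 tips.py
```

```text
14.8 [ 0.44557265 -0.29288398  0.08531057] -7.7893631291904715 0.2684480896772509 28.928712611377705
[261.4 256.9] (252, 218, 19, 78) ctr [-0.1597  0.0093] tip [-0.1391  0.0076]
[298.4 254.1] (291, 215, 14, 79) ctr [-0.1594 -0.0094] tip [-0.1388 -0.0104]
[228.9  75.4] (216, 61, 26, 29) ctr [-0.0735  0.0164] tip [-0.0677  0.0158]
[304.  70.] (294, 56, 22, 29) ctr [-0.0734 -0.0161] tip [-0.0679 -0.0164]
```

View pics/w7.png

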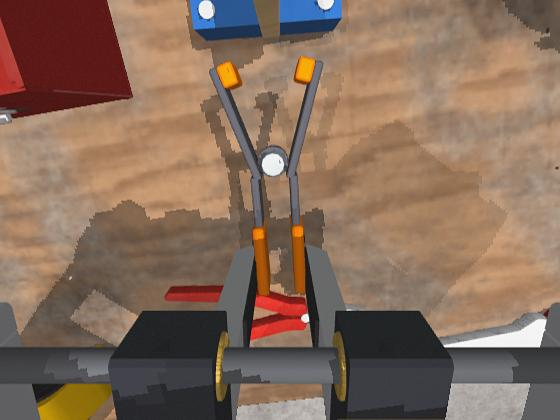

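Tips are symmetric about the panel plane (±16 mm) at x = −68 mm. The panel edge at u≈268 is midway between the jaws. I'll advance slowly along the block's axis.

Call:
play_rows --rows '[{"dx":0.5,"dy":-0.03,"dz":0,"rx":0,"ry":0,"rz":0,"gripper":0.2},{"dx":1.0,"dy":-0.07,"dz":0,"rx":0,"ry":0,"rz":0,"gripper":0.2},{"dx":1.5,"dy":-0.1,"dz":0,"rx":0,"ry":0,"rz":0,"gripper":0.2},{"dx":2.0,"dy":-0.14,"dz":0,"rx":0,"ry":0,"rz":0,"gripper":0.2},{"dx":2.5,"dy":-0.17,"dz":0,"rx":0,"ry":0,"rz":0,"gripper":0.2},{"dx":3.0,"dy":-0.21,"dz":0,"rx":0,"ry":0,"rz":0,"gripper":0.2},{"dx":3.4,"dy":-0.24,"dz":0,"rx":0,"ry":0,"rz":0,"gripper":0.2},{"dx":3.4,"dy":-0.24,"dz":0,"rx":0,"ry":0,"rz":0,"gripper":0.2},{"dx":3.4,"dy":-0.24,"dz":0,"rx":0,"ry":0,"rz":0,"gripper":0.2},{"dx":3.4,"dy":-0.24,"dz":0,"rx":0,"ry":0,"rz":0,"gripper":0.2}]'

```text
t: 15.8
eef_pos: [0.4793, -0.2954, 0.0854]
orientation: [[0.991, -0.136, -0.0], [-0.136, -0.991, 0.0], [-0.0, -0.0, -1.0]]
contact_force: [0.6, 0.6, -0.3]
finger_gap: 0.269
finger_force: 28.9
```

```bash
python3 tips.py
python3 - <<'E'
from h import *
s=grab('side');a=grab('top')
A=cv2.imread('pics/w7.png')[0:300,150:420]
B=cv2.resize(s['color'][140:260,230:400],None,fx=2.5,fy=2.5)[:,:,::-1]
cv2.imwrite('pics/c7.png',np.hstack([A,B]))
E
```

```text
15.85 [ 0.47924572 -0.29538886  0.0854057 ] -7.8239132597927705 0.27049104525948564 28.928588515118463
[261.3 256.8] (252, 218, 19, 78) ctr [-0.1261  0.0093] tip [-0.1056  0.0076]
[297.9 254.1] (291, 215, 14, 79) ctr [-0.1258 -0.0092] tip [-0.1052 -0.0102]
[228.6  75.4] (216, 62, 26, 27) ctr [-0.04    0.0164] tip [-0.0346  0.0158]
[304.2  70.3] (294, 57, 22, 27) ctr [-0.0401 -0.0163] tip [-0.0348 -0.0166]
[289.9  17.9] (279, 0, 22, 38) ctr [-0.0195 -0.0113] tip [-0.0129 -0.0117]
0 248 277 [-0.0208  0.0032] [-0.0214 -0.0062]
4 249 278 [-0.0219  0.0029] [-0.0226 -0.0064]
8 249 278 [-0.0231  0.003 ] [-0.0237 -0.0064]
12 250 278 [-0.0243  0.0028] [-0.0249 -0.0063]
16 250 279 [-0.0254  0.0029] [-0.026  -0.0065]
20 250 279 [-0.0266  0.003 ] [-0.0272 -0.0064]
24 251 279 [-0.0278  0.0028] [-0.0284 -0.0064]
28 251 279 [-0.029   0.0029] [-0.0296 -0.0063]
32 251 280 [-0.0301  0.003 ] [-0.0308 -0.0065]
36 252 280 [-0.0314  0.0028] [-0.032  -0.0065]
40 252 280 [-0.0326  0.0029] [-0.0332 -0.0064]
44 253 281 [-0.0338  0.0027] [-0.0344 -0.0066]
48 253 281 [-0.035   0.0028] [-0.0356 -0.0065]
52 253 281 [-0.0362  0.0029] [-0.0369 -0.0065]
56 254 281 [-0.0375  0.0027] [-0.0381 -0.0064]
60 254 282 [-0.0387  0.0028] [-0.0394 -0.0066]
64 254 282 [-0.04    0.0029] [-0.0406 -0.0066]
68 255 282 [-0.0413  0.0027] [-0.0419 -0.0065]
72 255 283 [-0.0425  0.0028] [-0.0431 -0.0067]
76 256 283 [-0.0438  0.0026] [-0.0444 -0.0067]
80 256 283 [-0.0451  0.0027] [-0.0457 -0.0066]
84 256 283 [-0.0464  0.0028] [-0.047  -0.0065]
88 257 284 [-0.0477  0.0025] [-0.0483 -0.0068]
92 257 273 [-0.049   0.0027] [-0.0494 -0.0029]
```

View pics/c7.png

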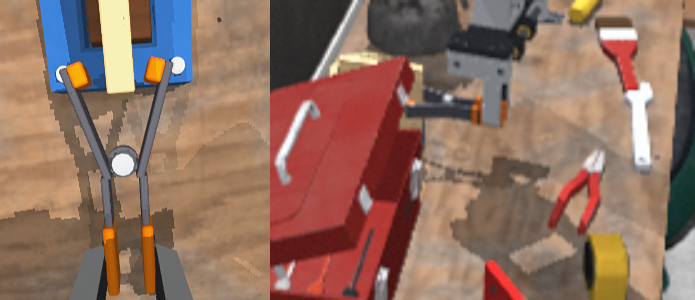

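Left part: the panel lies between the jaws, both clear, near edge at x≈−49 mm and tips at −35 mm. Right part: the clip looks level in the air. I'll nudge 4 mm in and 1 mm to −y, settle, then hand in.

Call:
play_rows --rows '[{"dx":0.2,"dy":-0.07,"dz":0,"rx":0,"ry":0,"rz":0,"gripper":0.2},{"dx":0.4,"dy":-0.13,"dz":0,"rx":0,"ry":0,"rz":0,"gripper":0.2},{"dx":0.4,"dy":-0.13,"dz":0,"rx":0,"ry":0,"rz":0,"gripper":0.2},{"dx":0.4,"dy":-0.13,"dz":0,"rx":0,"ry":0,"rz":0,"gripper":0.2},{"dx":0.4,"dy":-0.13,"dz":0,"rx":0,"ry":0,"rz":0,"gripper":0.2},{"dx":0.4,"dy":-0.13,"dz":0,"rx":0,"ry":0,"rz":0,"gripper":0.2}]'

```text
t: 16.55
eef_pos: [0.4834, -0.2967, 0.0854]
orientation: [[0.991, -0.136, -0.0], [-0.136, -0.991, 0.0], [-0.0, -0.0, -1.0]]
contact_force: [0.2, 0.7, -0.9]
finger_gap: 0.266
finger_force: 28.9
```

```bash
python3 tips.py | head -6; python3 -c "
from cell import env
print(env.get_obs()['contact_force'],env.hand_in())"
```

```text
16.6 [ 0.48343154 -0.29670273  0.08546502] -7.817210325878092 0.2705095443173068 28.92866778827738
[261.2 256.8] (252, 218, 18, 78) ctr [-0.1218  0.0083] tip [-0.1014  0.0066]
[298.5 254.2] (290, 215, 15, 79) ctr [-0.1216 -0.0105] tip [-0.101  -0.0116]
[228.6  75.5] (216, 62, 26, 27) ctr [-0.0358  0.0154] tip [-0.0304  0.0148]
[304.2  70.3] (294, 57, 22, 27) ctr [-0.0358 -0.0173] tip [-0.0306 -0.0176]
[287.4  22. ] (276, 0, 24, 46) ctr [-0.0167 -0.0113] tip [-0.0087 -0.0117]
the job is handed in; nothing more can be done
[ 0.77589848 -0.07451143 -0.95121961] None
```

I handed the job in at about 16.6 s; no verdict came back, but by my last measurements the panel is plugged home and released, and the clip is held wide open around its near edge, level and clear of it.

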